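Rinsed flask onto the drying post

TASK

Turn the latch knob a quarter turn clockwise to release the rinse case so that its clear lid springs open, and take out the steel flask that lies in it. Turn the flask upside down and lower it, mouth downwards, over the empty slim post until its mouth rests on the round foot, then let go; do not drop it from higher up. Leave the lid open, and do not move the flask that is already drying or knock the roll of tape or the caps about.

Things in the scene. Friction and masses are not known exactly. Their poses are not given: they have to be found in the camera images.
- latch (a joint): Quarter-turn latch knob on the lid near its front edge (nearest the robot): 0 = locked, grows as it is turned clockwise seen from above, stop at 1.65 rad. Starts at 0 to 0.2. From about 1.2 rad its cam is clear of the keeper and the lid springs up, carrying the knob along. About 0.03 N m of friction; stays where left.
- latch_grip (a point): Point on the knob's axis at the height to grip it, 14 mm below the top of its black bar grip; 146 mm above the bench with the lid shut. The bar is 46 mm long and 14 mm thick and rises 40 mm above a round skirt 44 mm across. x axis = along the bar, y = across it (pinch along y), z = knob axis, upwards while the lid is shut.
- lid (a joint): Clear plastic lid of the rinse case, hinged along the case's far edge: 0 = shut, grows as it opens upwards and away from the robot, stop at 1.75 rad (just past upright). Sprung: once the latch is released it rises by itself in about 2 s to its stop and stays there; a light touch holds it down. 230 x 180 mm, 70 mm deep.
- lid_front (a point): Middle of the lid's top front edge, 108 mm above the bench while the lid is shut; moves with the lid.
- case: Rinse case fixed to the bench: grey open tray 230 (x) x 180 mm (y), walls 35 mm high, with a cradle of two wire rails 34 mm apart along x, sloping 15 degrees down to an end stop, on which the flask lies. Origin under its centre at bench height; x axis points to the hinge, away from the robot; z up. Hinge axis along y at x = 121 mm, z = 38 mm. Latch axis at x = -80 mm, y = 0.
- flask: Capless steel flask in the case, 115 mm long: body 58 mm across up to 76 mm from the base, then a shoulder to a neck 46 mm across outside, 40 mm inside (mouth); inside 109 mm deep, wall 3 mm, 0.15 to 0.3 kg. Origin: centre of the outer base; z axis runs towards the mouth. At first it lies on the rails, mouth away from the robot and 15 degrees down, base centre 64 mm above the bench.
- flask_mouth (a point): Centre of the flask's mouth, 115 mm from the base along the flask's z axis; same axes as the flask.
- post: The empty slim drying post: a white plastic post 30 mm in diameter with a tapered top, on a round aluminium foot 84 mm across and 8 mm thick, screwed to the bench. Origin at bench height on the post's axis, z up. The only slim post that is empty.
- post_seat (a point): Point on the slim post's axis on the top of its foot, 8 mm above the bench: the flask's mouth rests at this height when fully down.
- post_tip (a point): Top of the slim post, 88 mm above the bench. The upper 15 mm taper from 30 to 15 mm in diameter.
- post_wide: Empty wide post, 54 mm in diameter and 88 mm high on an equal foot: too thick for the flask's mouth. Fixed. Origin at bench height on its axis.
- post_used: Slim post like the empty one, but taken by the drying flask. Fixed. Origin at bench height on its axis.
- flask_done: Equal flask that stands upside down on its post, already drying: leave alone. Origin at the centre of its base, now on top, 123 mm above the bench; z axis points down.
- tape: Roll of tan tape lying flat, 100 mm across, 48 mm high, origin at the centre of its underside: leave alone.
- cap_a: Black flask cap, 54 mm across, 28 mm high, origin at the centre of its underside: leave alone.
- cap_b: Second, equal black flask cap: leave alone.
Mind the look-alikes: they are no part of the job. What is shaped like the post but blue or yellow is not meant.

How it is judged:
By the outcome, as a careful person would: the job done as asked, in the order asked, and still so for the second after the job is handed in, with the robot touching nothing.
It also fails if it takes over 64 s, if anything falls off the work surface, if the arm or the gripper's body presses on something with over 40 N, if the wrist force passes 120 N, or if a joint passes its speed limit or range.

ROBOT

A 6-joint arm with a two-finger parallel gripper is mounted at the origin on the work surface. World frame = base frame: x ahead of the robot, y to its left, z up, the work surface at z = 0. Lengths are in m, angles in degrees, forces in N, time in s.
With the tool pointing down it reaches from about 0.4 to 0.825 m from the base axis. Payload 7 kg.
Tool frame: the origin (TCP) lies midway between the tips of the shut fingers; the grasp point (between the pads) lies 19 mm behind it; z points along the fingers, y is the line along which they close (so a half turn about z gives the same grasp; the last joint's range is limited). The gripper opens to 88 mm and grips with 3 to 60 N. Pads are 19 mm wide; open, the fingers measure 130 mm over their backs; the gripper's body (78 mm by 193 mm) begins 47 mm behind the grasp point.
Start: joints at [-55.399, 20.546, 0.682, 0, -70.136, -16.507], TCP at [0.21, -0.642, 0.227] pointing down, gripper open.
Joint ranges: [-176.03, 176.03], [-82.01, 121.73], [-58.28, 71.71], [-173.87, 95.51], [-174.79, -0.11], [-173.66, 173.66]. Speed limits (degrees/s): [136.94, 136.94, 172.46, 180, 180, 180].

INTERFACE

Orientations are given as [roll, pitch, yaw] about the fixed x, y, z axes, in that order (R = Rz(yaw) Ry(pitch) Rx(roll)).
In Python, from plant import r, eyes, workorder gives the robot as it stands.
- The arm moves only by the tool step_arm, never from a script. Its argument "plan" is a list of rows, each a list of 5 numbers: the shift along the tool's x, y, z each as a share of 25 cm, from -1 to 1, then the turn about the tool's z as a share of 60 degrees, from -1 to 1, then the finger opening in mm, from 0 to 87.6. In form: [[x, y, z, turn, jaw], ...]. A call has 1 to 12 rows; each row is the pose to reach, as a shift and turn from the pose commanded when the call began, along the tool's axes at that moment; what a row does not reach only later rows make up. A row lasts 1/12 s, in which the tool goes at most 41.7 mm and 7.16 degrees, less where a joint would pass 70% of its speed; a pose out of reach is approached as far as the arm can. A call with a number of a shift or a turn outside -1 to 1 is refused whole. A call with a gripper value outside its range is refused whole. The fingers move at their own pace and stop on an object; "newtons" is the grip in N (left out, the last holds). Time passes only in rows, so rows that repeat a pose let the fingers close. It gives the time, the measured TCP pose, the force, the opening and the grip force at its end, in the units of the state.
- r.get_state(): the state, without advancing time (a new reading comes with each control period).
- eyes.capture(name): name is "side" or "top"; returns the picture (384x512x3 uint8, red, green, blue); there is no depth.
- eyes.camera_model(name): a dict with "fov_y" (degrees; the focal length in pixels is half the picture's height over the tangent of half this angle, whatever the lens; pixels are square), "cx", "cy" (the principal point, pixels), "world_to_cam" (4x4, takes a point from world to camera coordinates). Camera axes: x right, y up, looking along -z (the intrinsics and any distortion apply to the point x, -y, -z); pixel columns grow to the right and rows downward; lengths in m; the calibration is good to about 2 mm. A picture is of the moment at which its call begins. camera_model takes no time and is no camera call.
- workorder.close_job(): hands the job in; it is judged then, once.
The state is a dict: "time_s": time; "joints": joint angles; "qd": joint speeds; "joint_torque": joint torques, N m; "tcp_pos": TCP position; "eef_rot": TCP orientation; "contact_force": force on the tool from outside, world axes, zero at the start; "moment": the same for the moment, N m; "gripper_width": finger opening in m; "gripper_force": force on a finger pad.
Only numpy, scipy, OpenCV 4.12 (cv2) and the standard library are available. Lean on these libraries where they do the work, as an engineer would, in place of code of your own. Each camera call takes 0.05 s, during which the arm holds its last target. There are 200 camera calls.

## Working session

There is one attempt and no reset: what is moved stays moved. The work goes in short steps, Python scripts to look and compute and a tool call to move; the robot and the scene stay as the last step left them, time stands still between calls to the robot, and variables do not carry over. Pictures are saved under pics/ and viewed, at most 10 in all, crops included, and the job is handed in when it is done.

Besides the shell and the picture viewer there is one more tool, called as name(argument=value, ...) on one line, values as JSON. step_arm: Moves the arm, as the interface text tells. Its arguments: {"type":"object","properties":{"plan":{"type":"array"},"newtons":{"type":"number"}},"required":["plan"]}

```bash
mkdir -p pics; ls; python3 - <<'E'
from plant import r, eyes, workorder
import cv2, numpy as np
np.set_printoptions(precision=4,suppress=True)
for n in("side","top"):
    im=eyes.capture(n); cv2.imwrite(f"pics/{n}0.png",im[...,::-1])
    print(n,eyes.camera_model(n))
print(r.get_state())
E
```

```text
pics
side {'fov_y': 51.36394736890633, 'cx': 260.2956286606638, 'cy': 189.04484408287803, 'world_to_cam': array([[-0.7067, -0.7076, -0.0036,  0.4536],
       [ 0.3495, -0.3535,  0.8677, -0.2514],
       [-0.6152,  0.6119,  0.4971, -0.9268],
       [ 0.    ,  0.    ,  0.    ,  1.    ]])}
top {'fov_y': 54.653369202276664, 'cx': 251.5390582454829, 'cy': 183.23215628038588, 'world_to_cam': array([[ 0.0138, -0.9998,  0.0118,  0.0969],
       [ 0.9978,  0.0146,  0.0648, -0.5378],
       [-0.065 ,  0.0108,  0.9978, -1.1135],
       [ 0.    ,  0.    ,  0.    ,  1.    ]])}
{'time_s': 0.1, 'joints': array([-55.399 ,  20.5888,   0.6398,  -0.0171, -70.1345, -16.5085]), 'qd': array([-0.0047,  0.064 ,  0.0814,  0.0468,  0.0157,  0.0107]), 'joint_torque': array([ -0.001 , -58.4164,  29.3752,   7.0155,   0.0102,  -0.0001]), 'tcp_pos': array([ 0.2095, -0.6412,  0.2257]), 'eef_rot': array([ 179.9154,   -0.0083, -161.9133]), 'contact_force': array([ 0.6091,  0.8981, -0.1667]), 'moment': array([-0.0334, -0.0253, -0.0062]), 'gripper_force': 0.0, 'gripper_width': 0.08746321890196201}
```

View pics/side0.png

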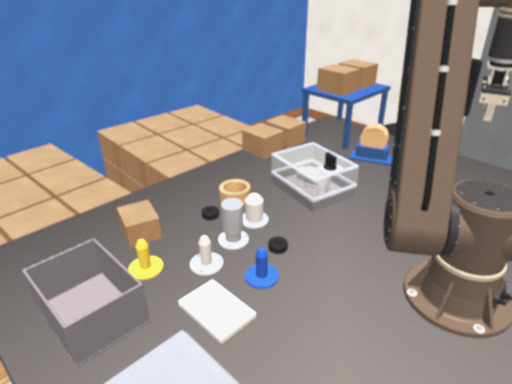

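View pics/top0.png

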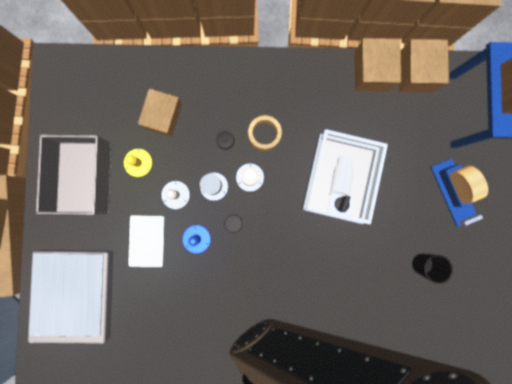

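The top view shows the case around (345,177) with its knob at (343,203). There are three white-footed candidates for the post:
- **(175,194):** thin white post, empty. This fits.
- **(213,186):** taken by the grey drying flask.
- **(249,178):** thick white post, so the wide one.

Blue (196,240) and yellow (138,162) are excluded by colour. I'll confirm this in a crop and measure.

```bash
cat > h.py <<'E'
import numpy as np, cv2
from plant import r, eyes, workorder
np.set_printoptions(precision=4,suppress=True)
def cam(n):
    m=eyes.camera_model(n); return m, 192/np.tan(np.radians(m["fov_y"]/2)), np.array(m["world_to_cam"])
def ray(n,u,v):
    m,f,T=cam(n); R=T[:3,:3]; o=-R.T@T[:3,3]
    return o, R.T@np.array([(u-m["cx"])/f, -(v-m["cy"])/f, -1])
def onz(n,u,v,z):
    o,d=ray(n,u,v); return o+d*(z-o[2])/d[2]
def proj(n,p):
    m,f,T=cam(n); c=T[:3,:3]@np.array(p)+T[:3,3]; return np.array([m["cx"]+f*c[0]/-c[2], m["cy"]-f*c[1]/-c[2]])
def blobs(mask,amin=20):
    c,_=cv2.findContours(mask.astype(np.uint8),cv2.RETR_EXTERNAL,cv2.CHAIN_APPROX_NONE)
    return [k for k in c if cv2.contourArea(k)>amin]
E
python3 - <<'E'
from h import *
t=cv2.imread("pics/top0.png"); s=cv2.imread("pics/side0.png")
a=cv2.resize(t[115:255,120:400],None,fx=2.85,fy=2.85,interpolation=cv2.INTER_CUBIC)
cv2.imwrite("pics/crop1.png",a)
b=cv2.resize(s[130:290,180:370],None,fx=3.5,fy=3.5,interpolation=cv2.INTER_CUBIC)
cv2.imwrite("pics/crop2.png",b)
g=t.max(2).astype(int)
print("bright")
for k in blobs(g>130,150):
    x,y,w,h=cv2.boundingRect(k)
    if 120<x<400 and 110<y<260:
        (cx,cy),(A,B),an=cv2.fitEllipse(k); print((x,y,w,h),(cx,cy),A,B,onz("top",cx,cy,.008))
print("dark")
for k in blobs(g<40,20):
    x,y,w,h=cv2.boundingRect(k)
    if 120<x<400 and 110<y<260:
        print((x,y,w,h),cv2.minAreaRect(k),onz("top",x+w/2,y+h/2,.16))
E
```

```text
bright
(182, 224, 29, 30) (195.950439453125, 238.65573120117188) 28.690168380737305 29.495933532714844 [0.3661 0.2707 0.008 ]
(128, 215, 37, 53) (145.8193817138672, 241.0149688720703) 39.78276824951172 62.43885803222656 [0.3571 0.4219 0.008 ]
(161, 180, 29, 30) (175.02932739257812, 194.55397033691406) 28.538827896118164 29.09747886657715 [0.4989 0.3376 0.008 ]
(199, 172, 30, 29) (213.45516967773438, 185.9706573486328) 28.50037956237793 29.005910873413086 [0.5268 0.2209 0.008 ]
(235, 163, 30, 29) (249.51173400878906, 176.9790802001953) 28.34041404724121 28.680532455444336 [0.5561 0.111  0.008 ]
(123, 148, 30, 30) (137.43690490722656, 162.3657989501953) 28.758548736572266 29.097829818725586 [0.5959 0.4552 0.008 ]
(303, 129, 85, 96) (345.3972473144531, 176.8530731201172) 80.287841796875 99.88532257080078 [ 0.5608 -0.1842  0.008 ]
(247, 115, 35, 35) (264.402099609375, 131.90481567382812) 34.01380157470703 34.48615264892578 [0.6967 0.0669 0.008 ]
dark
```

View pics/crop1.png

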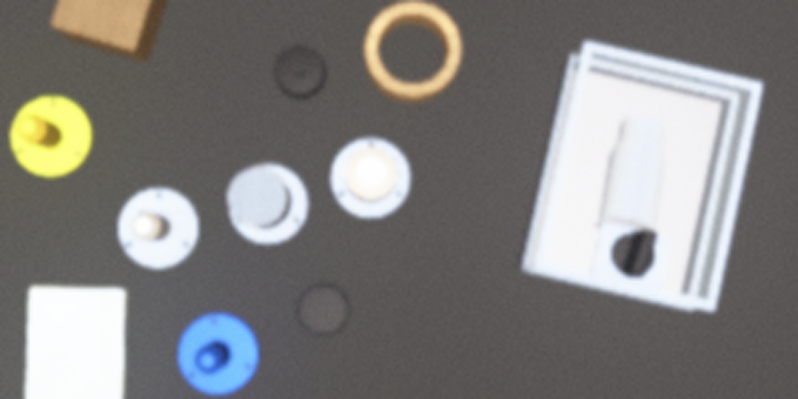

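View pics/crop2.png

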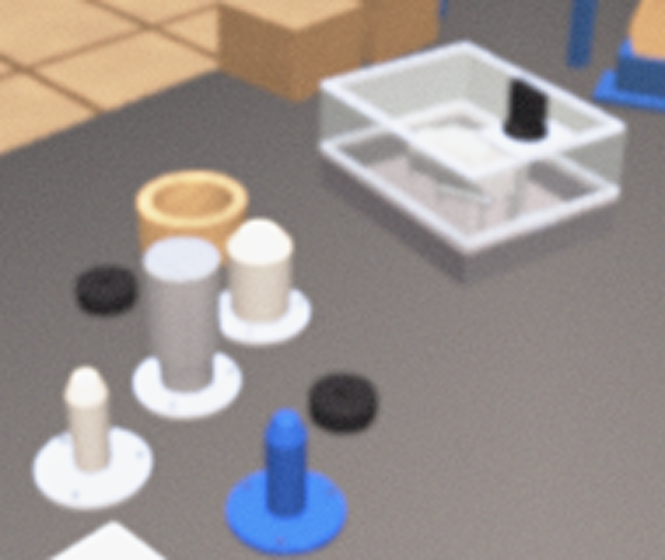

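Crops confirm it. The slim empty white post is at top (175,194), next to the flask-covered one, and the wide one is clearly thicker. The knob is at top (342,204). Next I'll measure the knob and the case yaw.

```bash
python3 - <<'E'
from h import *
t=cv2.imread("pics/top0.png"); s=cv2.imread("pics/side0.png")
a=cv2.resize(t[188:220,326:358],(390,390),interpolation=cv2.INTER_CUBIC)
b=cv2.resize(s[145:177,313:345],(390,390),interpolation=cv2.INTER_CUBIC)
cv2.imwrite("pics/knob.png",np.hstack([a,b]))
for n,im,(x0,y0,x1,y1) in(("top",t,(320,185,365,225)),("side",s,(310,140,350,180))):
    m=np.zeros(im.shape[:2],np.uint8); m[y0:y1,x0:x1]=im[y0:y1,x0:x1].max(2)<95
    for k in blobs(m,15): print(n,cv2.boundingRect(k),cv2.minAreaRect(k),np.array(cv2.moments(k)["m10"])/cv2.moments(k)["m00"],cv2.moments(k)["m01"]/cv2.moments(k)["m00"])
m=cv2.morphologyEx((t[120:235,295:395].max(2)>125).astype(np.uint8),cv2.MORPH_CLOSE,np.ones((7,7)))
k=max(blobs(m),key=cv2.contourArea); hull=cv2.convexHull(k)
p=cv2.approxPolyDP(hull,3,True)[:,0]+[295,120]
for q in p: print(q,onz("top",*q,.108)[:2],onz("top",*q,.03)[:2])
print(cv2.minAreaRect(k))
E
```

```text
top (320, 217, 23, 8) ((331.0, 220.5), (7.0, 22.0), 90.0) 327.35431235431236 221.032634032634
top (338, 197, 11, 14) ((343.0, 203.5), (13.0, 10.0), 90.0) 342.79126213592235 203.542071197411
side (325, 153, 11, 17) ((330.2376403808594, 161.123779296875), (9.850868225097656, 15.721588134765625), 5.710593223571777) 329.9029535864979 161.51054852320675
[324 129] [ 0.6872 -0.0974] [ 0.7041 -0.1135]
[387 143] [ 0.65  -0.276] [ 0.6641 -0.3056]
[370 224] [ 0.4214 -0.2262] [ 0.4183 -0.252 ]
[303 209] [ 0.4605 -0.0389] [ 0.4603 -0.0506]
[319 134] [ 0.6727 -0.0832] [ 0.6884 -0.0983]
((50.48314666748047, 56.573036193847656), (70.90570068359375, 85.74642944335938), 12.994616508483887)
```

View pics/knob.png

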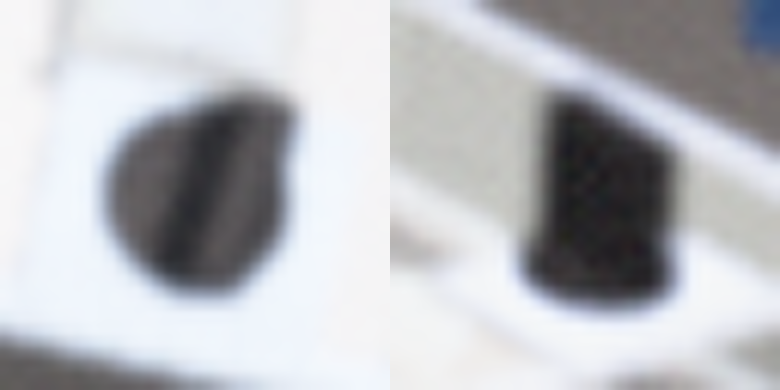

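In the knob crop, the top view (left half) shows the bar running from about (205,288) to (262,100), roughly 18° right of straight ahead. Its top centre is near (233,194), and the skirt centre is near (195,205). In the side view the top centre is near (230,120).

```bash
python3 - <<'E'
from h import *
print("bartop",onz("top",344.7,203.5,.16),"skirt",onz("top",341.5,204.3,.12),"side",onz("side",330.9,154.4,.16))
P=np.array(onz("top",344.7,203.5,.16))
for a in(-15,-18,-22):pass
# lid top corners: far edge and right edge
c=np.array([onz("top",u,v,.108)[:2] for u,v in((324,129),(387,143),(370,224))])
print(c,np.degrees(np.arctan2(*(c[1]-c[2])[::-1])),np.degrees(np.arctan2(*(c[0]-c[1])[::-1]))-90)
f=np.array([onz("top",u,v,.038)[:2] for u,v in((319,134),(303,209))]);print(np.degrees(np.arctan2(*(f[0]-f[1])[::-1])))
print(proj("top",[.4816,-.1625,.12]),r.get_state()['tcp_pos'])
E
```

```text
bartop [ 0.4767 -0.1419  0.16  ] skirt [ 0.475  -0.1436  0.12  ] side [ 0.4796 -0.1466  0.16  ]
[[ 0.6872 -0.0974]
 [ 0.65   -0.276 ]
 [ 0.4214 -0.2262]] -12.296457845001653 -11.746736254449374
-11.789432420201257
[348.329  201.9901] [ 0.2095 -0.6412  0.2257]
```

step_arm(plan=[[-0.817,0.779,0,0.6,87.6],[-0.817,0.779,0,0.6,87.6],[-0.817,0.779,0,0.6,87.6],[-0.817,0.779,0,0.6,87.6],[-0.817,0.779,0,0.6,87.6],[-0.817,0.779,0,0.6,87.6],[-0.817,0.779,0,0.6,87.6],[-0.817,0.779,0,0.6,87.6]], newtons=20)

```text
time_s: 0.77
tcp_pos: [0.3455, -0.3883, 0.2268]
eef_rot: [179.9, 0.1, 162.3]
contact_force: [-1.0, 0.2, -0.3]
gripper_width: 0.0875
gripper_force: 0.0
```

```bash
cat >> h.py <<'E'
def to(p,yaw=None):
    "plan units from the present pose to TCP p, yaw (tool assumed as measured)"
    from scipy.spatial.transform import Rotation as Ro
    s=r.get_state(); R=Ro.from_euler('xyz',s['eef_rot'],degrees=True).as_matrix()
    print(s['time_s'],s['tcp_pos'],s['eef_rot'],'j',s['joints'].round(1),'w',s['gripper_width'],'F',s['contact_force'])
    print('shift',R.T@(np.array(p)-s['tcp_pos'])/.25, 'turn', None if yaw is None else ((s['eef_rot'][2]-yaw+180)%360-180)/60)
E
python3 -c "
from h import *
to([.477,-.144,.2],162)"
```

```text
0.7667 [ 0.3455 -0.3883  0.2268] [179.9335   0.0552 162.3163] j [-26.7   5.8 -18.7  -0.1 -65.5 -80.9] w 0.08749607466775466 F [-0.9569  0.2288 -0.2672]
shift [-0.2041  1.0906  0.1085] turn 0.005271304806287466
```

step_arm(plan=[[-0.1,0.545,0,-1,87.6],[-0.1,0.545,0,-1,87.6],[-0.1,0.545,0,-1,87.6],[-0.1,0.545,0,-1,87.6],[-0.1,0.545,0,-1,87.6],[-0.1,0.545,0,-1,87.6],[-0.1,0.545,0,-1,87.6],[-0.1,0.545,0,-1,87.6],[-0.1,0.545,0,-1,87.6]])

```text
time_s: 1.52
tcp_pos: [0.4088, -0.2709, 0.2263]
eef_rot: [180.0, -0.0, -137.5]
contact_force: [-0.8, 0.8, 0.1]
gripper_width: 0.0879
gripper_force: 0.0
```

step_arm(plan=[[0,0,0,-1,87.6],[0,0,0,-1,87.6],[0,0,0,-1,87.6],[0,0,0,-1,87.6],[0,0,0,-1,87.6],[0,0,0,-1,87.6],[0,0,0,-1,87.6],[0,0,0,-1,87.6],[0,0,0,-1,87.6]])

```text
time_s: 2.27
tcp_pos: [0.4087, -0.271, 0.2263]
eef_rot: [180.0, 0.0, -77.5]
contact_force: [0.4, -0.3, 0.0]
gripper_width: 0.0878
gripper_force: 0.0
```

```bash
python3 -c "
from h import *
to([.477,-.144,.2],-18)"
```

```text
2.2667 [ 0.4087 -0.271   0.2263] [179.9752   0.02   -77.4878] j [-10.5   3.  -21.9  -0.  -65.1  23. ] w 0.08784075666649709 F [ 0.3559 -0.3216  0.0217]
shift [-0.4368 -0.3768  0.1052] turn -0.9914633505981596
```

step_arm(plan=[[-0.437,-0.377,0,-0.99,87.6],[-0.437,-0.377,0,-0.99,87.6],[-0.437,-0.377,0,-0.99,87.6],[-0.437,-0.377,0,-0.99,87.6],[-0.437,-0.377,0,-0.99,87.6],[-0.437,-0.377,0,-0.99,87.6],[-0.437,-0.377,0,-0.99,87.6],[-0.437,-0.377,0,-0.99,87.6],[-0.437,-0.377,0,-0.99,87.6],[-0.437,-0.377,0,-0.99,87.6]])

```text
time_s: 3.1
tcp_pos: [0.478, -0.1444, 0.2263]
eef_rot: [180.0, 0.0, -18.4]
contact_force: [0.2, 0.1, -0.1]
gripper_width: 0.0874
gripper_force: 0.0
```

```bash
python3 - <<'E'
from h import *
to([.477,-.144,.127],-18)
im=eyes.capture("side")[...,::-1]
cv2.imwrite("pics/s1.png",cv2.resize(im[90:210,250:410],None,fx=4,fy=4,interpolation=cv2.INTER_CUBIC))
E
```

```text
3.1 [ 0.478  -0.1444  0.2263] [179.9938   0.0373 -18.3965] j [  5.8   3.9 -21.   -0.  -65.2  65.8] w 0.08739996543664508 F [ 0.2204  0.134  -0.0958]
shift [-0.0041 -0.0005  0.3971] turn -0.0066090639263374365
```

View pics/s1.png

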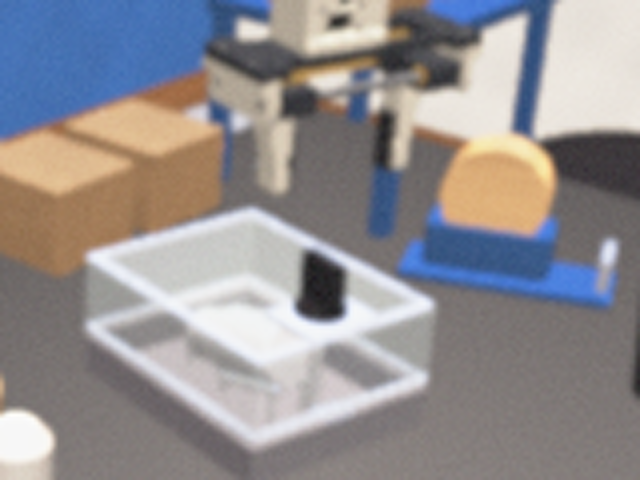

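The fingers straddle the knob (tips around (275,190) and (385,170), knob at (323,285)). I'll go down and grip.

step_arm(plan=[[0,0,0.15,0,60],[0,0,0.3,0,60],[0,0,0.39,0,60],[0,0,0.39,0,40],[0,0,0.39,0,30],[0,0,0.39,0,20],[0,0,0.39,0,10],[0,0,0.39,0,5],[0,0,0.39,0,5],[0,0,0.39,0,5],[0,0,0.39,0,5]], newtons=15)

```text
time_s: 4.07
tcp_pos: [0.4784, -0.1445, 0.1296]
eef_rot: [-180.0, -0.1, -18.5]
contact_force: [0.7, -0.8, 0.1]
gripper_width: 0.0199
gripper_force: 0.0
```

step_arm(plan=[[0,0,0,0,5],[0,0,0,0,5],[0,0,0,0,5],[0,0,0,0,5]])

```text
time_s: 4.4
tcp_pos: [0.4781, -0.145, 0.1291]
eef_rot: [180.0, 0.0, -18.5]
contact_force: [-0.7, -5.3, 1.8]
gripper_width: 0.0138
gripper_force: 15.0
```

step_arm(plan=[[0,0,0,0.1,5],[0,0,0,0.2,5],[0,0,0,0.3,5],[0,0,0,0.4,5],[0,0,0,0.5,5],[0,0,0,0.6,5],[0,0,0,0.7,5],[0,0,0,0.8,5],[0,0,0,0.9,5],[0,0,0,0.9,5]])

```text
time_s: 5.23
tcp_pos: [0.4778, -0.1451, 0.129]
eef_rot: [179.9, -0.0, -72.9]
contact_force: [-0.8, -5.7, -0.4]
gripper_width: 0.0139
gripper_force: 15.0
```

step_arm(plan=[[0,0,0,0.1,5],[0,0,0,0.2,5],[0,0,0,0.3,5],[0,0,0,0.4,5],[0,0,0,0.45,5],[0,0,0,0.45,5]])

```text
time_s: 5.73
tcp_pos: [0.4777, -0.145, 0.1289]
eef_rot: [179.9, -0.1, -99.7]
contact_force: [-1.4, -5.8, 0.5]
gripper_width: 0.0142
gripper_force: 15.0
```

step_arm(plan=[[0,0,0,0,60],[0,0,-0.05,0,60],[0,0,-0.2,0,60],[0,0,-0.36,0,60],[0,0,-0.52,0,60],[-0.0,0,-0.68,0,60],[0,0.16,-0.7,0,60],[0,0.3,-0.7,0,60],[0,0.3,-0.7,0,60],[0,0.3,-0.7,0,60],[0,0.3,-0.7,0,60],[0,0.3,-0.7,0,60]])

```text
time_s: 6.73
tcp_pos: [0.4048, -0.1319, 0.3039]
eef_rot: [180.0, 0.0, -99.5]
contact_force: [0.5, 0.4, 0.3]
gripper_width: 0.0601
gripper_force: 0.0
```

step_arm(plan=[[0,0,0,-1,60],[0,0,0,-1,60],[0,0,0,-1,60],[0,0,0,-1,60],[0,0,0,-1,60],[0,0,0,-1,60],[0,0,0,-1,60],[0,0,0,-1,60],[0,0,0,-1,80],[0,0,0,-1,80]])

```text
time_s: 7.57
tcp_pos: [0.4049, -0.1321, 0.3033]
eef_rot: [179.9, 0.1, -39.4]
contact_force: [-0.4, 0.2, -0.1]
gripper_width: 0.0685
gripper_force: 0.0
```

```bash
python3 - <<'E'
from h import *
for n in("side","top"): cv2.imwrite(f"pics/{n}2.png",eyes.capture(n)[...,::-1])
t=cv2.imread("pics/top2.png");s=cv2.imread("pics/side2.png")
a=cv2.resize(t[105:235,295:405],None,fx=3.6,fy=3.6,interpolation=cv2.INTER_CUBIC)
b=cv2.resize(s[85:215,255:365],None,fx=3.6,fy=3.6,interpolation=cv2.INTER_CUBIC)
cv2.imwrite("pics/open.png",np.hstack([a,b]))
to([.5,-.15,.2],-12)
E
```

```text
7.6667 [ 0.4047 -0.1321  0.3035] [179.9413   0.0615 -39.6415] j [  8.7  -6.5 -20.9  -0.  -75.7  41.7] w 0.07534953619246185 F [-0.0406 -0.3862 -0.0887]
shift [ 0.3396 -0.1885  0.4133] turn -0.4606920800014791
```

View pics/open.png

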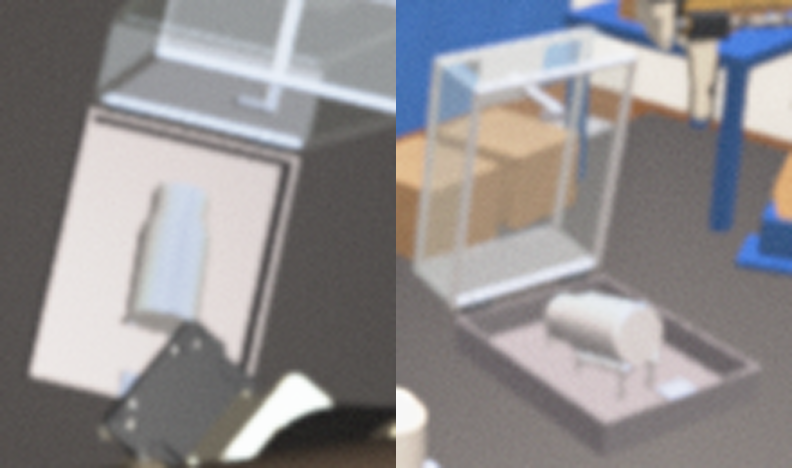

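The lid stands open. The flask lies in the cradle with its base end at about crop (162,318), which is top (340,193), and its mouth end at about (182,188), which is top (345.5,157).

```bash
python3 - <<'E'
from h import *
from scipy.spatial.transform import Rotation as Ro
B=onz("top",339.7,192.8,.064); M=onz("top",345,156.8,.034)
d=M-B; print(B,M,np.linalg.norm(d),np.degrees(np.arctan2(d[1],d[0])))
c,s=np.cos(np.radians(-12)),np.sin(np.radians(-12)); e=np.array([c,s])
print("case frame", [(c*(p[0]-.555)+s*(p[1]+.161), -s*(p[0]-.555)+c*(p[1]+.161)) for p in(B,M)])
# side view: base disc centre crop (636,333)
b=onz("side",255+(636-396)/3.6,85+333/3.6,.064);print("side base",b)
u=onz("side",255+(565-396)/3.6,85+313/3.6,.034);print("side mouth",u)
g=B[:2]+.022*.966*e
to([*g,.16],-12)
print(g)
E
```

```text
[ 0.5091 -0.1526  0.064 ] [ 0.6193 -0.1763  0.034 ] 0.11669595682640704 -12.128944049828394
case frame [(np.float64(-0.04668254899534838), np.float64(-0.0013206465770518507)), (np.float64(0.06609103801251169), np.float64(-0.0015744437623893652))]
side base [ 0.5123 -0.1542  0.064 ]
side mouth [ 0.6197 -0.185   0.034 ]
7.6667 [ 0.4047 -0.1321  0.3035] [179.9413   0.0615 -39.6415] j [  8.7  -6.5 -20.9  -0.  -75.7  41.7] w 0.07534953619246185 F [-0.0406 -0.3862 -0.0887]
shift [ 0.4496 -0.2433  0.5731] turn -0.4606920800014791
[ 0.5299 -0.157 ]
```

step_arm(plan=[[0.45,-0.243,0,-0.46,87.6],[0.45,-0.243,0,-0.46,87.6],[0.45,-0.243,0,-0.46,87.6],[0.45,-0.243,0.2,-0.46,87.6],[0.45,-0.243,0.35,-0.46,87.6],[0.45,-0.243,0.5,-0.46,87.6],[0.45,-0.243,0.573,-0.46,87.6],[0.45,-0.243,0.573,-0.46,87.6]])

```text
time_s: 8.33
tcp_pos: [0.5266, -0.1567, 0.1552]
eef_rot: [179.9, 0.6, -12.1]
contact_force: [-1.1, 0.6, -0.0]
gripper_width: 0.0874
gripper_force: 0.0
```

```bash
python3 -c "
from h import *
to([.531,-.1572,.040],-12)"
```

```text
8.3333 [ 0.5266 -0.1567  0.1552] [179.9144   0.5589 -12.0751] j [  3.8  12.5 -20.5  -0.1 -57.5  74.2] w 0.08735895199008699 F [-1.1181  0.6322 -0.0495]
shift [ 0.022  -0.0024  0.4606] turn -0.0012522062350257101
```

step_arm(plan=[[0.004,0,0.1,0,87.6],[0.004,0,0.22,0,87.6],[0.004,0,0.34,0,87.6],[0.004,0,0.44,0,87.6],[0.004,0,0.48,0,87.6],[0.004,0,0.48,0,50],[0.004,0,0.48,0,40],[0.004,0,0.48,0,40],[0.004,0,0.48,0,40],[0.004,0,0.48,0,40],[0.004,0,0.48,0,40],[0.004,0,0.48,0,40]], newtons=6)

```text
time_s: 9.33
tcp_pos: [0.5317, -0.1572, 0.0422]
eef_rot: [-180.0, -0.1, -11.9]
contact_force: [-0.5, 0.6, 7.9]
gripper_width: 0.0587
gripper_force: 6.0
```

step_arm(plan=[[0,0,-0.03,0,40],[0,0,-0.06,0,40],[0,0,-0.1,0,40],[0,0,-0.14,0,40],[0,0,-0.18,0,40],[0,0,-0.22,0,40],[0,0,-0.26,0,40],[0,0,-0.3,0,40],[0,0,-0.34,0,40],[0,0,-0.38,0,40],[0,0,-0.42,0,40],[0,0,-0.42,0,40]])

```text
time_s: 10.33
tcp_pos: [0.532, -0.1572, 0.1483]
eef_rot: [-180.0, -0.2, -11.9]
contact_force: [0.4, -0.0, -2.1]
gripper_width: 0.059
gripper_force: 6.0
```

```bash
python3 - <<'E'
from h import *
s=cv2.resize(eyes.capture("side")[60:220,255:375,::-1],None,fx=3.6,fy=3.6,interpolation=cv2.INTER_CUBIC)
cv2.imwrite("pics/lift.png",s)
st=r.get_state();print(st['moment'],st['contact_force'],st['tcp_pos'],st['gripper_width'])
E
```

```text
[-0.0252  0.1777 -0.0544] [ 0.5078  0.0588 -2.3582] [ 0.5314 -0.157   0.1471] 0.05861988945429942
```

View pics/lift.png

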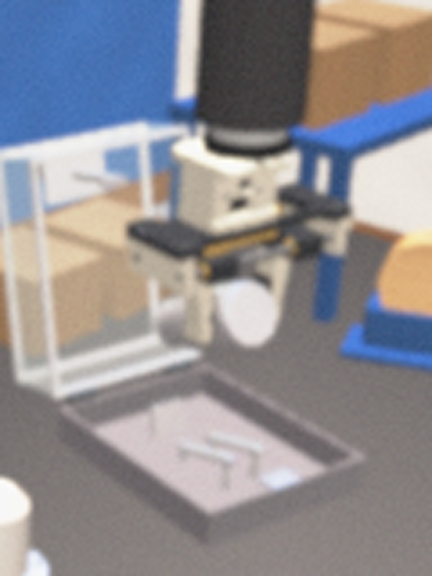

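The flask is held level at 6 N and hasn't swung (base disc facing camera at (248,312)). I'll loosen the grip so gravity swings it mouth-down, watching the wrist moment.

step_arm(plan=[[0,0,0,0,40],[0,0,0,0,40]], newtons=4)

```text
time_s: 10.55
tcp_pos: [0.5302, -0.157, 0.1452]
eef_rot: [180.0, 0.1, -11.9]
contact_force: [-0.2, -0.9, -3.5]
gripper_width: 0.0591
gripper_force: 4.0
```

```bash
python3 - <<'E'
from h import *
st=r.get_state();print(st['time_s'],st['moment'],st['contact_force'],st['gripper_width'],st['gripper_force'])
im=eyes.capture("side").astype(int); cv2.imwrite("pics/x1.png",im[...,::-1])
a=cv2.imread("pics/lift.png")
E
```

```text
10.55 [-0.0553  0.1643  0.0217] [-0.1679 -0.8949 -3.513 ] 0.059079396630821124 3.9992147334851325[ WARN:0@0.384] global loadsave.cpp:1063 imwrite_ Unsupported depth image for selected encoder is fallbacked to CV_8U.
```

step_arm(plan=[[0,0,0,0,40],[0,0,0,0,40],[0,0,0,0,40]], newtons=3)

```text
time_s: 10.85
tcp_pos: [0.5305, -0.157, 0.1454]
eef_rot: [180.0, 0.0, -11.9]
contact_force: [-0.4, -0.1, -2.0]
gripper_width: 0.0589
gripper_force: 3.0
```

```bash
cat >> h.py <<'E'
def flask(im=None):
    "grey flask silhouette stats below the gripper in side view vs background pic"
    st=r.get_state();print(st['time_s'],st['tcp_pos'],'M',st['moment'],'F',st['contact_force'],st['gripper_width'],st['gripper_force'],'yaw',st['eef_rot'][2])
E
python3 - <<'E'
from h import *
flask()
a=eyes.capture("side")[...,::-1]; cv2.imwrite("pics/x2.png",a)
b=cv2.imread("pics/x1.png"); d=cv2.absdiff(a,b).max(2); print((d>40).sum()); 
for k in blobs(cv2.medianBlur(d,3)>40,8): print(cv2.boundingRect(k))
E
```

```text
10.85 [ 0.5305 -0.157   0.1454] M [-0.0853  0.2152  0.0066] F [-0.4142 -0.053  -1.9827] 0.0589196113493329 2.9993370920419693 yaw -11.907611557677825
168
(301, 156, 7, 5)
(319, 149, 13, 7)
```

step_arm(plan=[[0,0,0,0,40],[0,0,0,0,40],[0,0,0,0,40]])

```text
time_s: 11.15
tcp_pos: [0.5307, -0.157, 0.1458]
eef_rot: [180.0, -0.0, -11.9]
contact_force: [-0.6, 0.6, -2.0]
gripper_width: 0.0593
gripper_force: 3.0
```

```bash
python3 - <<'E'
from h import *
flask()
a=eyes.capture("side")[...,::-1]; cv2.imwrite("pics/x3.png",a)
f=lambda n:cv2.resize(cv2.imread(f"pics/{n}.png")[100:180,275:355],(390,390),interpolation=cv2.INTER_CUBIC)
cv2.imwrite("pics/cmp.png",np.hstack([f("x1"),f("x3")]))
E
```

```text
11.15 [ 0.5307 -0.157   0.1458] M [-0.0453  0.1813  0.014 ] F [-0.5609  0.5781 -1.9551] 0.05929802877284224 2.999282239470631 yaw -11.903924560449667
```

View pics/cmp.png

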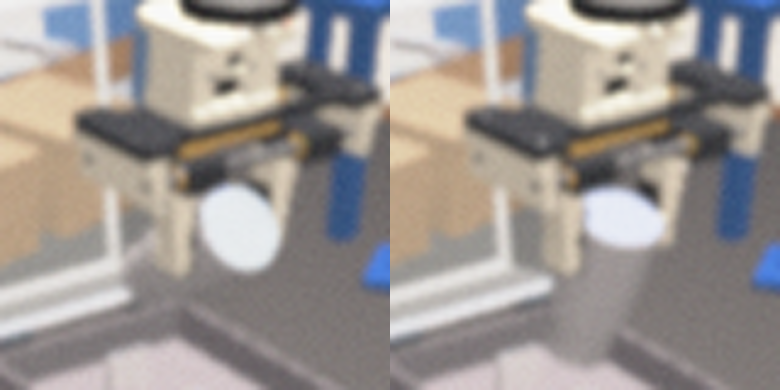

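The flask has swung almost upright: base disc at (622,217) facing up, mouth end at (583,345). I'll give it a little longer, and measure tilt by segmentation against the first image.

step_arm(plan=[[0,0,0,0,40],[0,0,0,0,40],[0,0,0,0,40],[0,0,0,0,40],[0,0,0,0,40],[0,0,0,0,40]])

```text
time_s: 11.7
tcp_pos: [0.5307, -0.157, 0.1458]
eef_rot: [-180.0, 0.0, -11.9]
contact_force: [1.6, 0.0, -3.8]
gripper_width: 0.0587
gripper_force: 3.0
```

```bash
cat >> h.py <<'E'
def disc(im,x0,y0,x1,y1,thr=195):
    m=np.zeros(im.shape[:2],np.uint8); m[y0:y1,x0:x1]=im[y0:y1,x0:x1].min(2)>thr
    for k in blobs(m,30):
        (c,ax,an)=cv2.fitEllipse(k); print('disc',np.round(c,1),np.round(ax,1),round(an))
E
python3 - <<'E'
from h import *
flask()
for n in("x1","x3"): print(n);disc(cv2.imread(f"pics/{n}.png"),305,130,340,165)
a=eyes.capture("side")[...,::-1]; cv2.imwrite("pics/x4.png",a); disc(a,305,130,340,165)
a4=cv2.imread("pics/x4.png")
for n in("x1","x3"):
    d=cv2.medianBlur(cv2.absdiff(a,cv2.imread(f"pics/{n}.png")).max(2),3)
    for k in blobs(d>25,8): print(n,cv2.boundingRect(k))
# expected base disc centre if upright at grasp
g=np.array([.5307,-.157,.165])
for th in(0,10,20,30):
    t=np.radians(th); ax=np.array([np.sin(t)*.978,-np.sin(t)*.208,-np.cos(t)]); print(th,proj("side",g-.022*ax),proj("side",g+.093*ax))
E
```

```text
11.7 [ 0.5307 -0.157   0.1458] M [-0.1038  0.1764 -0.0047] F [ 1.5666  0.0342 -3.7843] 0.0586873264520969 2.999238499905914 yaw -11.90436923868999
x1
disc [323.7 146.4] [13.7 16.9] 135
x3
disc [322.3 144.6] [10. 17.] 105
disc [322.4 144.6] [10.  17.2] 106
x1 (308, 163, 13, 13)
x1 (314, 157, 11, 6)
x1 (318, 147, 15, 9)
x1 (300, 147, 9, 15)
x1 (314, 138, 5, 9)
x1 (321, 137, 10, 6)
0 [320.3692 140.7833] [317.8793 173.2146]
10 [321.1568 141.2802] [314.7488 170.9554]
20 [321.908  141.9616] [311.8142 168.0453]
30 [322.599  142.8069] [309.1473 164.5733]
```

It has settled about 20–25° short of vertical (friction), mouth towards tool +x. I'll firm up the grip, carry it over to the post, and let the post straighten it on the way down.

step_arm(plan=[[0,0,0,0,40],[0,0,0,0,40],[0,0,-0.1,0,40],[0,0,-0.2,0,40],[0,0,-0.3,0,40],[0,0,-0.4,0,40],[0,0,-0.4,0,40]], newtons=20)

```text
time_s: 12.33
tcp_pos: [0.5332, -0.1576, 0.2514]
eef_rot: [-180.0, -0.5, -11.9]
contact_force: [2.0, -0.4, -1.6]
gripper_width: 0.0583
gripper_force: 20.0
```

step_arm(plan=[[-0.03,-0.08,0,0.05,40],[-0.06,-0.18,0,0.1,40],[-0.1,-0.3,0,0.15,40],[-0.13,-0.42,0,0.2,40],[-0.17,-0.54,0,0.25,40],[-0.21,-0.66,0,0.3,40],[-0.25,-0.78,0,0.35,40],[-0.29,-0.9,0,0.4,40],[-0.32,-1,0,0.45,40],[-0.32,-1,0,0.5,40],[-0.32,-1,0,0.55,40],[-0.32,-1,0,0.55,40]])

```text
time_s: 13.33
tcp_pos: [0.5037, 0.1047, 0.2455]
eef_rot: [180.0, 0.0, -45.0]
contact_force: [-0.5, 0.0, -2.9]
gripper_width: 0.0589
gripper_force: 20.0
```

```bash
python3 - <<'E'
from h import *
flask(); to([.476,.361,.245],-45)
E
```

```text
13.3333 [0.5037 0.1047 0.2455] M [-0.0874  0.1603  0.006 ] F [-0.5     0.0444 -2.9083] 0.058935273838051805 19.999862797558308 yaw -44.96864228677422
13.3333 [0.5037 0.1047 0.2455] [179.9777   0.0139 -44.9686] j [ 33.6   4.6 -17.6  -0.  -67.9  11.4] w 0.058935273838051805 F [-0.5     0.0444 -2.9083]
shift [-0.8028 -0.6471  0.0018] turn 0.000522628553763127
```

step_arm(plan=[[-0.08,-0.06,0,0,40],[-0.18,-0.14,0,0,40],[-0.3,-0.24,0,0,40],[-0.42,-0.34,0,0,40],[-0.54,-0.44,0,0,40],[-0.65,-0.53,0,0,40],[-0.74,-0.6,0,0,40],[-0.8,-0.647,0,0,40],[-0.8,-0.647,0,0,40],[-0.8,-0.647,0,0,40]])

```text
time_s: 14.17
tcp_pos: [0.4762, 0.3602, 0.245]
eef_rot: [179.9, -0.0, -44.8]
contact_force: [0.3, -0.5, -2.6]
gripper_width: 0.0582
gripper_force: 20.0
```

```bash
python3 - <<'E'
from h import *
flask()
a=eyes.capture("side")[...,::-1]; cv2.imwrite("pics/y1.png",a); t=eyes.capture("top")[...,::-1]; cv2.imwrite("pics/yt1.png",t)
st=r.get_state(); g=st['tcp_pos']+[0,0,.019]
for th in(0,20,30):
    k=np.radians(th); ax=np.array([np.sin(k)*.707,-np.sin(k)*.707,-np.cos(k)]); print(th,proj("side",g-.022*ax),proj("side",g+.093*ax),proj("top",g+.093*ax),(g+.093*ax))
b=cv2.imread("pics/side0.png")
x,y=np.int32(proj("side",g)); print(x,y,"post tip",proj("side",[.499,.338,.088]))
A=cv2.resize(a[y-40:y+100,x-70:x+70],(600,600),interpolation=cv2.INTER_CUBIC); cv2.imwrite("pics/ycrop.png",A); print("crop origin",x-70,y-40,"scale",600/140)
E
```

```text
14.1667 [0.4762 0.3602 0.245 ] M [-0.0672  0.1547  0.0561] F [ 0.2738 -0.4787 -2.6304] 0.05821896600335863 19.999217642471194 yaw -44.78572995788467
0 [196.0174 171.8338] [200.2122 216.4482] [154.4519 200.8274] [0.4766 0.3589 0.1716]
20 [195.5747 174.0073] [201.7982 206.9412] [162.8586 192.2493] [0.4991 0.3364 0.1772]
30 [195.4081 175.4406] [202.3675 201.1928] [166.4084 188.179 ] [0.5095 0.326  0.184 ]
196 180 post tip [204.0694 237.8139]
crop origin 126 140 scale 4.285714285714286
```

View pics/ycrop.png

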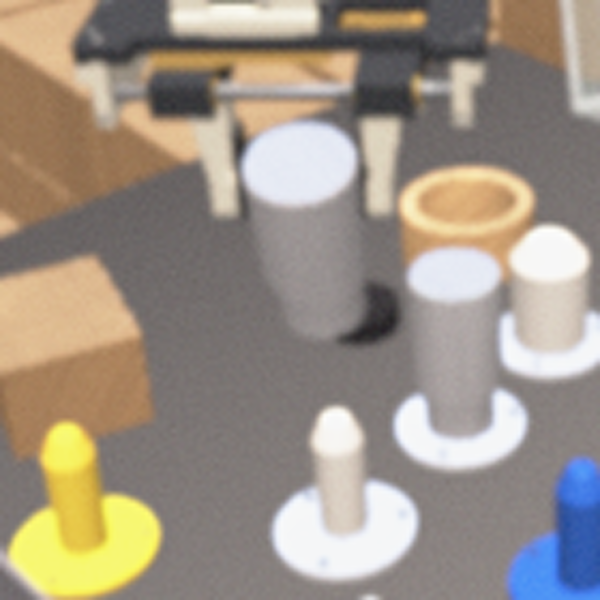

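The side crop shows the flask base at (301,165), its mouth at about (328,315), tilted about 20° towards the post, with the slim post tip at (336,410) just below. The drying flask, tape and caps look undisturbed. I'll check the alignment numerically.

```bash
python3 - <<'E'
from h import *
t=cv2.imread("pics/top0.png").astype(int); c=t[178:212,158:192]
m=(c[...,2]-c[...,0]>8)&(c.max(2)>140)   # cream against bluish foot
for k in blobs(m,5):
    (u,v),ra=cv2.minEnclosingCircle(k); print((u+158,v+178),ra,onz("top",u+158,v+178,.08))
g=np.array([.4762,.3602,.264])
for L in(.093,.099,.104):
    k=np.radians(20); ax=np.array([np.sin(k)*.707,-np.sin(k)*.707,-np.cos(k)]);print(L,proj("side",g+L*ax),proj("side",g-(.115-L)*ax),g+L*ax)
print("tip",proj("top",[.499,.338,.088]),onz("side",204.3,236.5,.085))
E
```

```text
(173.125, 194.0) 4.155292510986328 [0.4981 0.3291 0.08  ]
0.093 [201.4772 207.4176] [195.2152 174.5043] [0.4987 0.3377 0.1766]
0.099 [201.7719 208.9667] [195.5737 176.3886] [0.5001 0.3363 0.171 ]
0.104 [202.0153 210.2461] [195.8695 177.9434] [0.5013 0.3351 0.1663]
tip [169.4132 193.5417] [0.5062 0.3319 0.085 ]
```

step_arm(plan=[[0,0,0.06,0,40],[0,0,0.13,0,40],[0,0,0.2,0,40],[0,0,0.26,0,40],[0,0,0.31,0,40],[0,0,0.35,0,40],[0,0,0.38,0,40],[0,0,0.38,0,40]], newtons=20)

```text
time_s: 14.93
tcp_pos: [0.4764, 0.3586, 0.1495]
eef_rot: [179.9, -0.0, -45.0]
contact_force: [0.1, -0.4, -3.4]
gripper_width: 0.0585
gripper_force: 20.0
```

step_arm(plan=[[0.02,0,0,0,40],[0.04,0,0,0,40],[0.06,0,0,0,40],[0.08,0,0,0,40],[0.08,0,0,0,40]], newtons=6)

```text
time_s: 15.35
tcp_pos: [0.4915, 0.3452, 0.1513]
eef_rot: [-180.0, 0.0, -45.0]
contact_force: [0.5, 0.5, -2.7]
gripper_width: 0.0589
gripper_force: 6.0
```

```bash
python3 - <<'E'
from h import *
flask()
a=eyes.capture("side")[...,::-1]; cv2.imwrite("pics/z1.png",a)
st=r.get_state(); g=st['tcp_pos']+[0,0,.019]; x,y=np.int32(proj("side",g)); disc(a,x-22,y-20,x+22,y+20,180)
for th in(0,10,20):
    k=np.radians(th); ax=np.array([np.sin(k)*.707,-np.sin(k)*.707,-np.cos(k)]); print(th,proj("side",g-.011*ax),proj("side",g+.104*ax))
E
```

```text
15.35 [0.4915 0.3452 0.1513] M [0.129  0.2416 0.0124] F [ 0.5199  0.5232 -2.7392] 0.05892616564666901 5.998547351919115 yaw -44.95069397222188
disc [218.6 208.1] [ 6.  16.9] 8
disc [182.2 208.3] [ 4.1 19.3] 167
disc [200.2 209.2] [17.5 23.9] 79
0 [200.6858 208.2346] [204.3127 247.579 ]
10 [200.5842 208.7392] [205.1486 242.5746]
20 [200.4966 209.3516] [205.8467 236.857 ]
```

step_arm(plan=[[0.02,0,0.01,0,40],[0.04,0,0.02,0,40],[0.06,0,0.03,0,40],[0.08,0,0.04,0,40],[0.08,0,0.04,0,40]], newtons=4)

```text
time_s: 15.82
tcp_pos: [0.5052, 0.3307, 0.1399]
eef_rot: [179.9, -0.0, -44.9]
contact_force: [-0.1, 0.6, -3.4]
gripper_width: 0.0588
gripper_force: 4.0
```

```bash
cat >> h.py <<'E'
def look(n,L=.104):
    flask()
    a=eyes.capture("side")[...,::-1]; cv2.imwrite(f"pics/{n}.png",a)
    g=r.get_state()['tcp_pos']+[0,0,.019]; x,y=np.int32(proj("side",g)); disc(a,x-16,y-14,x+17,y+20,180)
    o=-cam("side")[2][:3,:3].T@cam("side")[2][:3,3]; v=(g-o)/np.linalg.norm(g-o)
    for th in(0,10,20):
        k=np.radians(th); ax=np.array([np.sin(k)*.707,-np.sin(k)*.707,-np.cos(k)]); print(th,proj("side",g-(.115-L)*ax),'ratio',abs(v@ax),g+L*ax)
E
python3 -c "
from h import *
look('z2')"
```

```text
15.8167 [0.5052 0.3307 0.1399] M [0.0766 0.1706 0.0119] F [-0.0884  0.5625 -3.4329] 0.05881875167118863 3.9977289643138647 yaw -44.94912614012695
disc [202.  208.3] [14.2 22.6] 83
0 [202.2871 207.5827] ratio 0.5388848036152145 [0.5051 0.331  0.0553]
10 [202.1906 208.074 ] ratio 0.6747655630796785 [0.5178 0.3182 0.0568]
20 [202.1074 208.6708] ratio 0.7901439123578166 [0.5302 0.3058 0.0615]
```

step_arm(plan=[[0.02,0,0.02,0,40],[0.02,0,0.05,0,40],[0.02,0,0.08,0,40],[0.02,0,0.08,0,40]], newtons=4)

```text
time_s: 16.2
tcp_pos: [0.5075, 0.3273, 0.1186]
eef_rot: [179.8, 0.0, -44.9]
contact_force: [-1.8, 0.7, -2.9]
gripper_width: 0.0588
gripper_force: 4.0
```

```bash
python3 -c "
from h import *
look('z3')"
```

```text
16.2 [0.5075 0.3273 0.1186] M [ 0.1763  0.2506 -0.0253] F [-1.8167  0.7211 -2.9422] 0.058824940624452364 3.997112133074552 yaw -44.93289053345387
disc [203.1 215.1] [14.1 22. ] 85
0 [203.394  213.9178] ratio 0.5519738681263606 [0.5077 0.3275 0.0344]
10 [203.3008 214.4122] ratio 0.6862378387359898 [0.5205 0.3148 0.036 ]
20 [203.2204 215.0092] ratio 0.7996508198687274 [0.5329 0.3024 0.0407]
```

step_arm(plan=[[0,0,0.02,0,40],[0,0,0.04,0,40],[0,0,0.06,0,40],[0,0,0.08,0,40],[0,0,0.08,0,40]])

```text
time_s: 16.67
tcp_pos: [0.5078, 0.3276, 0.0994]
eef_rot: [179.9, 0.0, -44.9]
contact_force: [-0.2, -0.3, -3.0]
gripper_width: 0.0592
gripper_force: 4.0
```

```bash
python3 -c "
from h import *
look('z4')"
```

```text
16.6667 [0.5078 0.3276 0.0994] M [0.0665 0.2033 0.0248] F [-0.2077 -0.3409 -3.0493] 0.05921293606710025 3.997389853466302 yaw -44.914046908295795
disc [203.6 221.5] [13.6 22.4] 85
0 [203.8221 220.5437] ratio 0.5653977534370002 [0.5081 0.3278 0.015 ]
10 [203.7304 221.044 ] ratio 0.6978991952177785 [0.5208 0.315  0.0166]
20 [203.6515 221.6443] ratio 0.8091953231058975 [0.5332 0.3026 0.0213]
```

step_arm(plan=[[0,0,0.01,0,40],[0,0,0.02,0,40],[0,0,0.02,0,40],[0,0,0.02,0,40]])

```text
time_s: 17.05
tcp_pos: [0.5084, 0.328, 0.0957]
eef_rot: [180.0, -0.0, -44.9]
contact_force: [-0.1, 0.2, -2.3]
gripper_width: 0.0589
gripper_force: 4.0
```

step_arm(plan=[[0,0,0.01,0,40],[0,0,0.015,0,40],[0,0,0.015,0,40],[0,0,0.015,0,40]])

```text
time_s: 17.38
tcp_pos: [0.5084, 0.328, 0.092]
eef_rot: [180.0, -0.0, -44.9]
contact_force: [-0.1, -0.1, -2.7]
gripper_width: 0.0589
gripper_force: 4.0
```

```bash
python3 -c "
from h import *
look('z5')"
```

```text
17.3833 [0.5084 0.328  0.092 ] M [-0.0148  0.1791  0.0296] F [-0.097  -0.1061 -2.7135] 0.05890461720700578 3.997634807601571 yaw -44.90478720595402
disc [219.1 231.7] [ 2.3 29.3] 180
disc [203.6 224.1] [13.8 22.3] 86
0 [203.8961 223.2403] ratio 0.5707896709833353 [0.5084 0.3281 0.007 ]
10 [203.8049 223.7429] ratio 0.7025605169959899 [0.5211 0.3153 0.0086]
20 [203.7264 224.3445] ratio 0.8129844172124968 [0.5335 0.3029 0.0133]
```

step_arm(plan=[[0,0,0.006,0,40],[0,0,0.012,0,40],[0,0,0.012,0,40],[0,0,0.012,0,40]])

```text
time_s: 17.77
tcp_pos: [0.5089, 0.3286, 0.0899]
eef_rot: [-179.9, -0.0, -44.9]
contact_force: [-1.6, -0.8, 4.4]
gripper_width: 0.0592
gripper_force: 4.0
```

step_arm(plan=[[0,0,0.006,0,40],[0,0,0.012,0,40],[0,0,0.012,0,40],[0,0,0.012,0,40]])

```text
time_s: 18.1
tcp_pos: [0.5086, 0.3284, 0.0866]
eef_rot: [-179.9, -0.0, -44.9]
contact_force: [-1.5, -0.0, 4.7]
gripper_width: 0.0589
gripper_force: 4.0
```

```bash
python3 -c "
from h import *
look('z6'); print(proj('side',[.503,.333,.123]),proj('side',[.507,.329,.123]))"
```

```text
18.1 [0.5086 0.3284 0.0866] M [ 0.1449  0.7624 -0.0061] F [-1.4728 -0.0435  4.67  ] 0.05891488617829731 4.00793548906222 yaw -44.89367659288978
disc [219.1 232.7] [ 2.3 27.3] 180
disc [203.2 224.7] [14.1 22.2] 85
0 [203.8852 225.0939] ratio 0.574466204355741 [0.5086 0.3284 0.0015]
10 [203.7943 225.5981] ratio 0.7057292009498303 [0.5214 0.3156 0.0031]
20 [203.716  226.2007] ratio 0.815548972889266 [0.5338 0.3032 0.0078]
[203.6228 224.6255] [203.9092 223.2964]
```

The wrist force flipped to +4.5 N and the base disc stopped where the seated height predicts, so it's seated. Releasing.

step_arm(plan=[[0,0,0,0,62],[0,0,0,0,66],[0,0,0,0,72],[0,0,0,0,76],[0,0,0,0,76],[0,0,0,0,76]])

```text
time_s: 18.65
tcp_pos: [0.5084, 0.328, 0.0859]
eef_rot: [180.0, -0.0, -44.9]
contact_force: [0.3, 0.1, 0.2]
gripper_width: 0.0758
gripper_force: 0.0
```

step_arm(plan=[[0,0,-0.06,0,76],[0,0,-0.15,0,76],[0,0,-0.28,0,76],[0,0,-0.42,0,76],[0,0,-0.56,0,76],[0,0,-0.6,0,76],[0,0,-0.6,0,76],[0,0,-0.6,0,76]])

```text
time_s: 19.32
tcp_pos: [0.5085, 0.3283, 0.2368]
eef_rot: [-179.9, 0.0, -44.9]
contact_force: [-0.1, 0.7, -0.5]
gripper_width: 0.0758
gripper_force: 0.0
```

```bash
python3 - <<'E'
from h import *
flask()
a=eyes.capture("side")[...,::-1]; cv2.imwrite("pics/end_s.png",a); t=eyes.capture("top")[...,::-1]; cv2.imwrite("pics/end_t.png",t)
print("new");disc(a,185,205,222,245,180); print("done");disc(a,218,185,245,215,180)
print(proj('side',[.503,.333,.123]))
# scene change in the side view outside the flask, arm and case
d=cv2.medianBlur(cv2.absdiff(a,cv2.imread("pics/side0.png")).max(2),3)
for k in blobs(d>40,25): print(cv2.boundingRect(k))
E
```

```text
19.3167 [0.5085 0.3283 0.2368] M [-0.0929  0.1903 -0.0134] F [-0.0638  0.6779 -0.5039] 0.07583402228162558 0.0 yaw -44.91115813251289
new
disc [203.4 225.8] [14.3 23.1] 85
done
disc [231.5 204. ] [12.6 21.1] 89
[203.6228 224.6255]
(501, 300, 11, 14)
(474, 262, 38, 37)
(463, 231, 11, 31)
(192, 217, 24, 49)
(421, 179, 47, 61)
(298, 174, 14, 10)
(408, 157, 20, 36)
(429, 147, 7, 14)
(383, 137, 56, 119)
(252, 93, 107, 97)
(396, 0, 116, 220)
(135, 0, 167, 184)
```

```bash
python3 - <<'E'
from h import *
print(proj('side',[.5268,.2209,.123]),"vs measured 231.5 204.0")
o=-cam("side")[2][:3,:3].T@cam("side")[2][:3,3]
for g in([.503,.333,.123],[.527,.221,.123]): v=np.array(g)-o; print(abs(v[2])/np.linalg.norm(v))
a=cv2.imread("pics/end_s.png"); 
d=cv2.absdiff(a,cv2.imread("pics/side0.png")).max(2)
for y in(232,240,248,256,260): x=np.where(d[y,185:225]>35)[0]+185; print(y,x.min() if len(x) else None,x.max() if len(x) else None)
t=cv2.absdiff(cv2.imread("pics/end_t.png"),cv2.imread("pics/top0.png")).max(2)
for k in blobs(cv2.medianBlur(t,3)>40,25): print("top",cv2.boundingRect(k))
E
```

```text
[231.7592 203.6643] vs measured 231.5 204.0
0.5660322826505041
0.5268920200376068
232 194 212
240 199 209
248 202 208
256 198 215
260 198 215
top (285, 355, 50, 29)
top (231, 320, 258, 64)
top (0, 279, 12, 17)
top (157, 216, 12, 10)
top (334, 195, 17, 18)
top (163, 182, 26, 28)
top (338, 157, 12, 6)
top (110, 145, 52, 66)
top (0, 135, 150, 249)
top (321, 66, 100, 159)
```

```bash
python3 -c "
from h import *
print(workorder.close_job())"
```

```text
the job is handed in; nothing more can be done
None
```

The job is handed in at about 19 s: the lid is open, and the flask stands upside down, seated on the empty slim white post and released; camera checks showed the drying flask, tape and caps unmoved.

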